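# Lean the long light bar in the cooling stand

## Robot

A 7-joint arm with a two-finger parallel gripper is mounted at the origin on the work surface. World frame = base frame: x ahead of the robot, y to its left, z up, the work surface at z = 0. Lengths are in m, angles in rad, forces in N, time in s.
With the tool pointing down it reaches from about 0.425 to 0.95 m from the base axis. Payload 4.7 kg.
Tool frame: the origin (TCP) lies at the very end of the fingers, on their centre line; the grasp point (between the pads) lies 19 mm behind it; z points along the fingers, y is the line along which they close (so a half turn about z gives the same grasp; the last joint's range is limited). The gripper opens to 85 mm and grips with 20 to 120 N. Pads are 22 mm wide; open, the fingers measure 114 mm over their backs; the gripper's body (76 mm by 85 mm) begins 54 mm behind the grasp point. The pads swing forward as they close: fully open they stand 13 mm farther back than shut.
Start: joints at [-0.029, 0.469, -0.049, 1.532, 0.024, 1.141, -0.082], TCP at [0.675, 0, 0.231] pointing down, gripper open.
Joint ranges: [-2.59, 2.59], [-0.33, 1.99], [-1.39, 1.29], [0.1, 2.45], [-1.04, 4.18], [0.21, 1.99], [-2.66, 2.66]. Speed limits (rad/s): [2.57, 2.57, 3.14, 3.14, 3.14, 3.14, 3.14].

## Interface

Orientations are given as [roll, pitch, yaw] about the fixed x, y, z axes, in that order (R = Rz(yaw) Ry(pitch) Rx(roll)).
In Python, from rig import bot gives the robot as it stands. The module is installed in compiled form; this text tells all that it offers.
- The arm moves only by the tool send_rows, never from a script. Its argument "commands" is text: rows parted by semicolons, each of 7 numbers parted by spaces: the gripper's target within -1 to 1 (fully open at 1, half-way at 0, shut at -1), then the shift along the world's x, y, z in cm, then the turn, a rotation vector about the world's x, y, z in rad. A call has 1 to 20 rows; each row shifts and turns the commanded pose from where the row before left it; what a row does not reach is not made up. A row lasts 1/12 s, in which the tool goes at most 41.7 mm and 7.16 degrees, less where a joint would pass 70% of its speed; a pose out of reach is approached as far as the arm can. A call with a gripper value outside its range is refused whole. The fingers move at their own pace and stop on an object; "grip_force" is the grip in N (left out, the last holds). Time passes only in rows, so rows that do not move let the fingers close. It gives the time, the measured TCP pose, the force, the opening and the grip force at its end, in the units of the state.
- bot.sense(): the state, without advancing time (a new reading comes with each control period).
- bot.get_image(name): name is "scene" or "side" or "wrist"; returns a dict with "img" (420x560x3 uint8, blue, green, red), "fx", "fy", "cx", "cy" (pixels), "k1" (the pictures are not rectified: a ray, as slopes to the right and down, at radius r is drawn at 1 + k1 r^2 times it, then the intrinsics apply), "world_to_cam" (4x4, takes a point from world to camera coordinates); the wrist camera has in their place "T_tool_cam" (4x4, takes a point from camera to tool coordinates, whose origin is the TCP and whose axes are the flange's). Camera axes: x right, y up, looking along -z (the intrinsics and any distortion apply to the point x, -y, -z); pixel columns grow to the right and rows downward; lengths in m; the calibration is good to about 2 mm. A picture is of the moment at which its call begins: read the wrist's pose just before it. There is no depth.
- bot.close_job(): hands the job in; it is judged then, once.
The state is a dict: "time_s": time; "qpos": joint angles; "qd": joint speeds; "tau": joint torques, N m; "position": TCP position; "orientation": TCP orientation; "force": force on the tool from outside, world axes, zero at the start; "ft_torque": the same for the moment, N m; "finger_gap": finger opening in m; "grasp_force": force on a finger pad.
Only numpy, scipy, OpenCV 4.12 (cv2) and the standard library are available. Lean on these libraries where they do the work, as an engineer would, in place of code of your own. Each camera call takes 0.05 s, during which the arm holds its last target. There are 200 camera calls.

## Task

Lean the long light bar in the cooling stand so that it can cool: its lower end down on the stand's base against the stop rail, its upper end resting against the upright wall, pointing straight from rail to wall, with the little lights facing up. Leave the short bar and the solder spool where they are.

Things in the scene. Friction and masses are not known exactly. Their poses are not given: they have to be found in the camera images.
- long_bar_mid (a point): Centre (half-way up) of the long light bar: aluminium with a white circuit board and a row of nine small yellow lights on its upper face; 220 mm long (x), 26 mm wide (y), 15 mm thick (z, out of the lit face); about 0.2 kg, both ends alike, either may be the foot. Loose, lying flat on the bench, lights up.
- stand: Cooling stand, fixed: base plate 150 mm wide, 6 mm thick; dark stop rail on the robot's side; upright aluminium wall on the far side. Origin on the bench, midway between the inner faces; x from rail to wall, z up. Rail: inner face x = -89 mm, 10 mm thick, top 31 mm up. Wall: inner face x = +89 mm, top 186 mm up. The leaned long bar slopes about 40 degrees, its centre near x = 0, 82 mm up.
- short_bar_mid (a point): Centre of the short light bar: same make and section (26 mm wide, 15 mm thick) but only 110 mm long with four lights; loose on the bench. A bystander: leave it alone.
- spool_mid (a point): Centre of a full solder-wire spool standing upright on the bench, 66 mm across, 64 mm high, with green flanges. A bystander: leave it alone.
Mind the look-alikes: they are no part of the job. What is shaped like the part that bears long_bar_mid but blue, brown or purple is not meant.

How it is judged:
At the end, for the whole second after the job is handed in: The long bar rests in the stand, lights up, at 34 to 47 degrees, within 15 degrees of square to the rail, foot on the base within about 15 mm of the rail, top on the wall; its centre -12 to +9 mm in the stand's x, within 60 mm in y, 70 to 93 mm up; at rest (x of long_bar_mid in the frame of stand between -0.012 and 0.009 m and y of long_bar_mid in the frame of stand between -0.06 and 0.06 m and z of long_bar_mid in the frame of stand between 0.07 and 0.0935 m and angle between long_bar_mid's own z axis and vertical between 0.6 and 0.83 rad and angle between the y axis of long_bar_mid and the y axis of stand, either way round below 0.26 rad and linear speed of long_bar below 0.02 m/s); the robot touches nothing.
It fails at once if the short bar is moved by more than 30 mm (distance of short_bar_mid from where it was at the start of the episode above 0.03 m).
It fails at once if the solder spool is moved by more than 30 mm (distance of spool_mid from where it was at the start of the episode above 0.03 m).
It also fails if it takes over 40 s, if anything falls off the work surface, if the arm or the gripper's body presses on something with over 40 N, if the wrist force passes 120 N, or if a joint passes its speed limit or range.

## Working session

There is one attempt and no reset: what is moved stays moved. The work goes in short steps, Python scripts to look and compute and a tool call to move; the robot and the scene stay as the last step left them, time stands still between calls to the robot, and variables do not carry over. Pictures are saved under pics/ and viewed, at most 10 in all, crops included, and the job is handed in when it is done.

Besides the shell and the picture viewer there is one more tool, called after "Request:" as a command line: name --argument value ..., lists and objects as JSON in quotes. send_rows: Moves the arm, as the interface text tells. Its arguments: {"type":"object","properties":{"commands":{"type":"string"},"grip_force":{"type":"number"}},"required":["commands"]}

```bash
mkdir -p pics; cat > h.py <<'E'
import numpy as np, cv2
from rig import bot
from scipy.spatial.transform import Rotation as R
def grab(name,save=None):
    s=bot.sense(); d=bot.get_image(name)
    if name=='wrist':
        T=np.eye(4); o=s['orientation']
        T[:3,:3]=R.from_euler('xyz',o).as_matrix(); T[:3,3]=s['position']
        d['c2w']=T@np.array(d['T_tool_cam'])
    else: d['c2w']=np.linalg.inv(np.array(d['world_to_cam']))
    if save: cv2.imwrite('pics/'+save,d['img'])
    return d
def ray(d,u,v):
    K=np.array([[d['fx'],0,d['cx']],[0,d['fy'],d['cy']],[0,0,1.]])
    p=cv2.undistortPoints(np.array([[[u,v]]],float),K,np.array([d['k1'],0,0,0.]))[0,0]
    r=d['c2w'][:3,:3]@np.array([p[0],-p[1],-1]); return d['c2w'][:3,3],r/np.linalg.norm(r)
def onz(d,u,v,z):
    o,r=ray(d,u,v); return o+r*(z-o[2])/r[2]
def proj(d,P):
    p=(np.linalg.inv(d['c2w'])@np.r_[P,1])[:3]; x,y=p[0]/-p[2],-p[1]/-p[2]; k=1+d['k1']*(x*x+y*y)
    return np.array([d['fx']*x*k+d['cx'],d['fy']*y*k+d['cy']])
E
python3 - <<'E'
from h import *
for n in('scene','side'):
    d=grab(n,n+'.png'); print(n,d['c2w'].round(3).tolist(),d['fx'],d['k1'])
print(bot.sense())
E
```

```text
scene [[-0.335, -0.635, 0.696, 1.094], [0.942, -0.238, 0.237, 0.084], [0.015, 0.735, 0.678, 0.627], [0.0, 0.0, 0.0, 1.0]] 407.9928986547434 -0.011806907373614908
side [[0.72, 0.393, -0.572, 0.031], [-0.694, 0.406, -0.595, -0.552], [-0.001, 0.825, 0.565, 0.495], [0.0, 0.0, 0.0, 1.0]] 379.23776257674996 -0.0020332310249438577
{'time_s': 0.1, 'qpos': array([-0.02892208,  0.46940418, -0.04859362,  1.53359649,  0.02412255,
        1.1409546 , -0.08228587]), 'qd': array([-0.00105111, -0.00120839,  0.00052619, -0.00467952,  0.00045744,
       -0.00207169,  0.00142883]), 'tau': array([ 5.33060393e-04, -5.11518788e+01, -4.69155551e-02, -2.38390929e+01,
        1.07741368e-02,  4.46335340e-03,  2.13932526e-05]), 'position': array([6.74477856e-01, 2.21769884e-05, 2.30327760e-01]), 'orientation': array([-3.13981828e+00,  8.13415367e-05,  1.57087034e+00]), 'force': array([ 0.25416853, -0.63834199,  0.32119564]), 'ft_torque': array([-0.00821384, -0.01764052,  0.00517776]), 'grasp_force': 0.0, 'finger_gap': 0.08531187530460951}
```

View pics/scene.png

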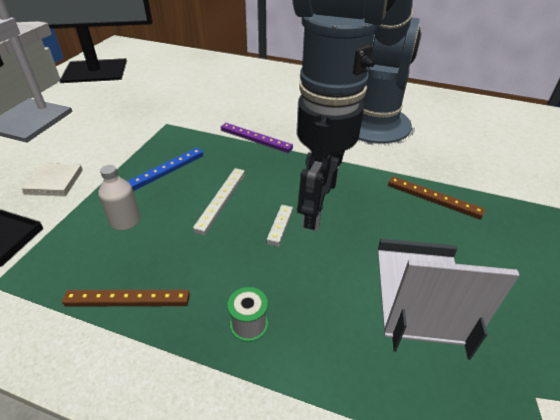

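View pics/side.png

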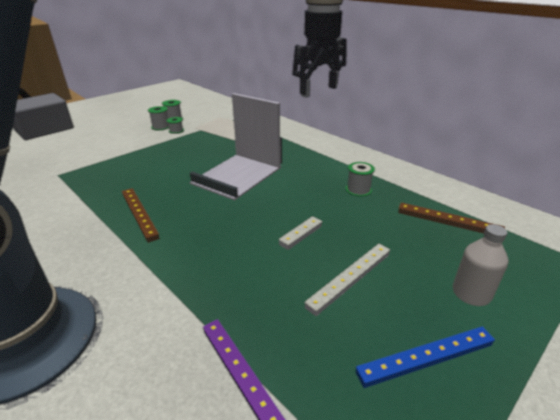

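Both views show the same objects, with scene pixels as follows.
- **Candidates for the long bar:** white long bar (220,200), short white bar (280,225), blue (167,168), purple (256,137), brown (436,197) and brown (126,297).
- **Choice:** the white one with nine lights at scene (220,200), which is (350,277) in the side view.
- **Other objects:** the stand is at (440,290), with its dark rail at (418,248). The spool is at (248,313).

```bash
cat > m.py <<'E'
from h import *
def white(d,roi):
    im=d['img'].astype(int); m=((im.min(2)>110)).astype(np.uint8)
    k=np.zeros_like(m); x0,y0,x1,y1=roi; k[y0:y1,x0:x1]=1
    n,l,st,c=cv2.connectedComponentsWithStats(m*k); i=1+np.argmax(st[1:,4]); return (l==i).astype(np.uint8)
def bar(d,roi,z=0.0145):
    m=white(d,roi); ct=max(cv2.findContours(m,cv2.RETR_EXTERNAL,cv2.CHAIN_APPROX_NONE)[0],key=cv2.contourArea)[:,0]
    P=np.array([onz(d,*p,z)[:2] for p in ct]); c,s,a=cv2.minAreaRect((P*1000).astype(np.float32)); 
    b=cv2.boxPoints((c,s,a)); e=b[1]-b[0] if np.linalg.norm(b[1]-b[0])>np.linalg.norm(b[2]-b[1]) else b[2]-b[1]
    return np.round(c,1),np.round(s,1),np.degrees(np.arctan2(e[1],e[0]))
E
python3 - <<'E'
from m import *
a=grab('scene'); b=grab('side')
print(bar(a,(190,160,250,240)),bar(b,(300,235,400,320)))
print(bar(a,(260,200,300,250)),bar(b,(270,210,330,250)))
print('spool',onz(a,248,303,.064),onz(b,361,168,.064))
cv2.imwrite('pics/c.png',np.hstack([cv2.resize(a['img'][155:245,185:305],None,fx=3,fy=3),]))
cv2.imwrite('pics/st.png',np.hstack([cv2.resize(a['img'][230:365,365:525],(400,338),interpolation=cv2.INTER_CUBIC),cv2.resize(b['img'][85:220,180:340],(400,338),interpolation=cv2.INTER_CUBIC)]))
E
```

```text
(array([ 474.3, -273.1]), array([225.7,  30. ]), np.float32(0.87645304)) (array([ 473. , -272.1]), array([222.1,  28.7]), np.float32(0.76609063))
(array([ 505.5, -117.7]), array([115.5,  28.8]), np.float32(3.6593735)) (array([ 503.4, -117.1]), array([111.7,  29.4]), np.float32(3.696587))
spool [ 0.74748638 -0.08727509  0.064     ] [ 0.74152702 -0.09102448  0.064     ]
```

View pics/c.png

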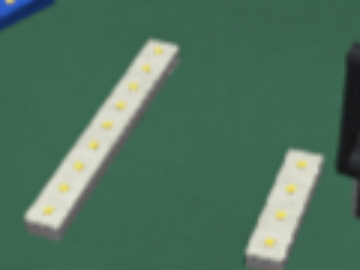

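View pics/st.png

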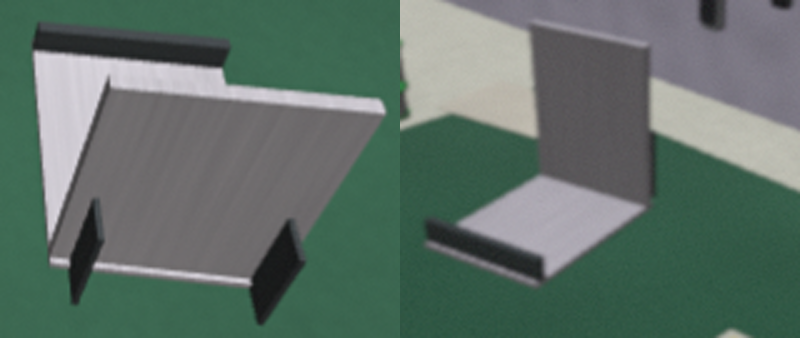

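The close crop confirms the choice: it is white with nine lights, and the short bar has four. The stand crops show the wall top corners at side (233,93) and (280,103), the wall foot at about (236,155) and (279,168), and the rail's outer top at about (191,172) and (238,189).

```bash
python3 - <<'E'
from h import *
a=grab('scene'); b=grab('side')
S=lambda x,y:(365+x/2.5,230+y/2.5)
B=lambda x,y:(180+(x-400)/2.5,85+y/2.5)
for n,d,p,z in [('walltop in L/R',b,B(532,21),.186),('',b,B(650,46),.186),('wallfoot',b,B(541,176),.006),('',b,B(648,208),.006),('rail outer bottom',b,B(425,246),.0),('',b,B(541,286),.0),
 ('scene walltop outer',a,S(112,92),.186),('',a,S(384,113),.186),('scene railtop outer',a,S(38,23),.031),('',a,S(230,41),.031),('rail inner base',a,S(36,51),.006)]:
    print(n,onz(d,*p,z).round(4))
E
```

```text
walltop in L/R [0.6444 0.2754 0.186 ]
 [0.6782 0.1276 0.186 ]
wallfoot [0.6392 0.2734 0.006 ]
 [0.674  0.1274 0.006 ]
rail outer bottom [0.4557 0.2362 0.    ]
 [ 0.4942  0.0901 -0.    ]
scene walltop outer [0.6902 0.1379 0.186 ]
 [0.6532 0.2816 0.186 ]
scene railtop outer [0.4965 0.0924 0.031 ]
 [0.4627 0.2394 0.031 ]
rail inner base [0.5032 0.0964 0.006 ]
```

```bash
python3 - <<'E'
from h import *
d=bot.get_image('wrist'); print(np.round(d['T_tool_cam'],3),d['fx'])
E
```

```text
[[-0.     0.952  0.308  0.078]
 [ 1.     0.     0.    -0.   ]
 [ 0.     0.308 -0.952 -0.142]
 [ 0.     0.     0.     1.   ]] 377.9596071304642
```

Request:
send_rows --commands "1 -1.2 1.3 0.9 0 0 -0.111;1 -1.2 1.3 0.9 0 0 -0.111;1 -1.2 1.3 0.9 0 0 -0.111;1 -1.2 1.3 0.9 0 0 -0.111;1 -1.2 1.3 0.9 0 0 -0.111;1 -1.2 1.3 0.9 0 0 -0.111;1 -1.2 1.3 0.9 0 0 -0.111;1 -1.2 1.3 0.9 0 0 -0.111;1 -1.2 1.3 0.9 0 0 -0.111;1 -1.2 1.3 0.9 0 0 -0.111;1 -1.2 1.3 0.9 0 0 -0.111;1 -1.2 1.3 0.9 0 0 -0.111;1 0 0 0 0 0 0;1 0 0 0 0 0 0" --grip_force 40

```text
time_s: 1.52
position: [0.5309, 0.1568, 0.34]
orientation: [-3.142, -0.002, 0.243]
force: [0.3, -0.3, -0.2]
finger_gap: 0.0854
grasp_force: 0.0
```

```bash
python3 - <<'E'
from h import *
d=grab('wrist','w1.png'); s=bot.sense(); print(s['position'],s['orientation'],s['qpos'].round(3))
E
```

```text
[0.53115846 0.15565589 0.33931489] [ 3.14093600e+00 -4.32205201e-04  2.40723282e-01] [-0.446  0.189  0.1    1.681 -0.019  1.273 -1.672]
```

View pics/w1.png

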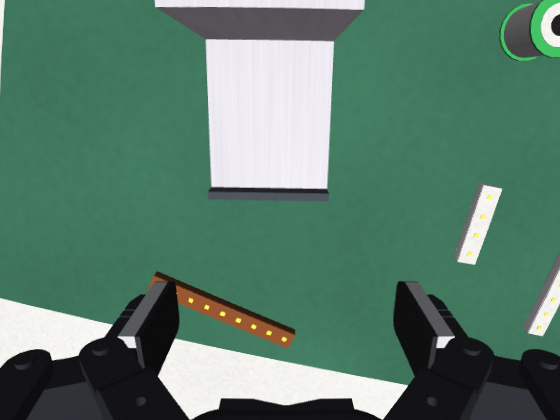

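The wrist view shows the base plate between the wall foot, (206,40) to (334,40), and the rail's inner foot, (211,188) to (328,188).

```bash
python3 - <<'E'
from h import *
d=grab('wrist')
P=[onz(d,*p,.006)[:2] for p in [(206,40),(334,40),(211,188),(328,188)]]
T=[onz(d,*p,.186)[:2] for p in [(155,8),(364,9)]]
print(np.round(P,4),np.round(T,4))
for A,B in[P[:2],P[2:],T]: e=A-B; print(np.degrees(np.arctan2(-e[0],e[1])),np.linalg.norm(e))
e=P[0]-P[1]; y=e/np.linalg.norm(e); x=np.array([y[1],-y[0]])
w=(P[0]+P[1])/2; r=(P[2]+P[3])/2
print('gap',(w-r)@x,'org',(w+r)/2, (T[0]+T[1])/2-w)
E
```

```text
[[0.6414 0.2778]
 [0.6767 0.1324]
 [0.467  0.239 ]
 [0.5031 0.0914]] [[0.6416 0.2783]
 [0.6759 0.1328]]
13.642331593149917 0.14960877776487363
13.739729364998428 0.15193304140754138
13.255177306993819 0.14952451325276944
gap 0.1784950342919355 org [0.57203428 0.18515691] [-0.00025706  0.00049097]
```

Request:
send_rows --commands "1 0.7 0.5 -2 0.0274 -0.113 0;1 0.7 0.5 -2 0.0274 -0.113 0;1 0.7 0.5 -2 0.0274 -0.113 0;1 0.7 0.5 -2 0.0274 -0.113 0;1 0.7 0.5 -2 0.0274 -0.113 0;1 0.6 0.4 -2 0.0274 -0.113 0;1 0 0 -2 0 0 0;1 0 0 -2 0 0 0;1 0 0 -2 0 0 0;1 0 0 -2 0 0 0;1 0 0 -2 0 0 0;1 0 0 -2 0 0 0;1 0 0 0 0 0 0;1 0 0 0 0 0 0"

```text
time_s: 2.78
position: [0.5773, 0.1725, 0.1445]
orientation: [3.111, -0.557, 0.235]
force: [0.4, 0.6, 0.4]
finger_gap: 0.0854
grasp_force: 0.0
```

```bash
python3 - <<'E'
from h import *
s=bot.sense(); print(s['time_s'],s['position'],s['orientation'],s['qpos'].round(3)); M=R.from_euler('xyz',s['orientation']).as_matrix(); print(M.round(3))
E
```

```text
2.7833 [0.57726592 0.17246537 0.14453783] [ 3.11103706 -0.55693946  0.23482688] [-0.309  0.281 -0.137  2.192  0.944  0.212 -2.66 ]
[[ 0.826  0.217  0.521]
 [ 0.198 -0.976  0.093]
 [ 0.529  0.026 -0.848]]
```

```bash
cat > go.py <<'E'
from h import *
def to(yaw,tilt,p):
    s=bot.sense(); C=R.from_euler('xyz',s['orientation'])
    T=R.from_euler('z',yaw,degrees=True)*R.from_euler('y',tilt,degrees=True)*R.from_euler('x',180,degrees=True)
    v=(T*C.inv()).as_rotvec(); print('t',s['time_s'],'pos',s['position'].round(4),'f',s['force'].round(1),'gap',s['finger_gap'].round(4),'q',s['qpos'].round(2))
    print('shift cm',((np.array(p)-s['position'])*100).round(2),'rot',v.round(4),np.linalg.norm(v).round(3))
E
python3 -c "
from go import *
to(.8,20,(.4735,-.2725,.09))"
```

```text
Traceback (most recent call last):
  File "go.py", line 5, in to
    v=(T*C.inv()).as_rotvec(); print('t',s['time_s'],'pos',s['position'].round(4),'f',s['force'].round(1),'gap',s['finger_gap'].round(4),'q',s['qpos'].round(2))
                                                                                                                ^^^^^^^^^^^^^^^^^^^^^
AttributeError: 'float' object has no attribute 'round'
```

```bash
sed -i "s/s\['finger_gap'\].round(4)/round(s['finger_gap'],4)/" go.py
python3 -c "
from go import *
to(.8,20,(.4735,-.2725,.09))"
```

```text
t 2.7833 pos [0.5773 0.1725 0.1445] f [0.4 0.6 0.4] gap 0.0854 q [-0.31  0.28 -0.14  2.19  0.94  0.21 -2.66]
shift cm [-10.38 -44.5   -5.45] rot [-0.0813  0.9045 -0.2022] 0.93
```

Request:
send_rows --commands "1 0 0 3 -0.0081 0.0905 -0.0202;1 0 0 3 -0.0081 0.0905 -0.0202;1 0 0 3 -0.0081 0.0905 -0.0202;1 0 0 3 -0.0081 0.0905 -0.0202;1 -0.74 -3.18 0 -0.0081 0.0905 -0.0202;1 -0.74 -3.18 0 -0.0081 0.0905 -0.0202;1 -0.74 -3.18 0 -0.0081 0.0905 -0.0202;1 -0.74 -3.18 0 -0.0081 0.0905 -0.0202;1 -0.74 -3.18 0 -0.0081 0.0905 -0.0202;1 -0.74 -3.18 0 -0.0081 0.0905 -0.0202;1 -0.74 -3.18 0 0 0 0;1 -0.74 -3.18 0 0 0 0;1 -0.74 -3.18 -1 0 0 0;1 -0.74 -3.18 -2 0 0 0;1 -0.74 -3.18 -2 0 0 0;1 -0.74 -3.18 -2 0 0 0;1 -0.74 -3.18 -2 0 0 0;1 -0.74 -3.18 -2 0 0 0;1 0 0 0 0 0 0;1 0 0 0 0 0 0"

```text
time_s: 4.45
position: [0.4777, -0.279, 0.1307]
orientation: [3.126, 0.269, 0.024]
force: [0.3, 0.5, -0.4]
finger_gap: 0.0859
grasp_force: 0.0
```

```bash
python3 -c "
from go import *
from m import *
d=grab('wrist','w2.png')
print(bar(d,(180,60,420,420)))
to(.8,20,(.4735,-.2725,.008))"
```

```text
(array([ 453.7, -272.3]), array([183.1,  27.1]), np.float32(0.77191913))
t 4.5 pos [ 0.4793 -0.2771  0.1316] f [0.3 0.7 0.3] gap 0.0854 q [ 0.6   0.51 -0.3   1.76  0.27  1.15 -1.37]
shift cm [ -0.58   0.46 -12.36] rot [ 0.0132  0.0826 -0.0183] 0.086
```

View pics/w2.png

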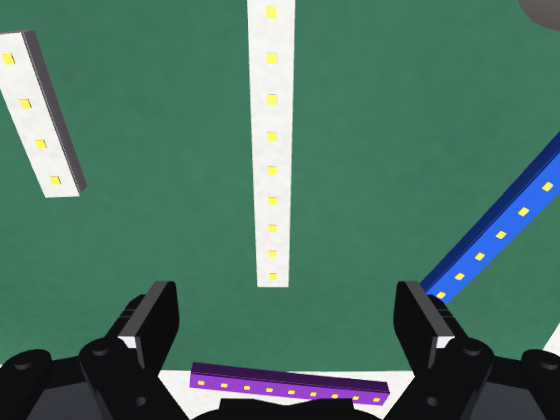

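The wrist view shows the white bar straight ahead between the fingers, with its near end at (272,286). The blue bar's end is near (433,297), so I'll check its clearance from the right finger.

```bash
python3 -c "
from go import *
d=grab('wrist'); print(onz(d,440,300,.0145),onz(d,425,285,.0145),onz(d,560,140,.0145))"
```

```text
[ 0.34870594 -0.42177754  0.0145    ] [ 0.36708162 -0.40343385  0.0145    ] [ 0.50305204 -0.4677674   0.0145    ]
```

Request:
send_rows --commands "1 -0.2 0.15 -2 0.0044 0.0275 -0.006;1 -0.2 0.15 -2 0.0044 0.0275 -0.006;1 -0.2 0.15 -2 0.0044 0.0275 -0.006;1 0 0 -2 0 0 0;1 0 0 -2 0 0 0;1 0 0 -1.3 0 0 0;1 0 0 -1 0 0 0;1 0 0 0 0 0 0;1 0 0 0 0 0 0;1 0 0 0 0 0 0"

```text
time_s: 5.38
position: [0.474, -0.2727, 0.0094]
orientation: [3.141, 0.348, 0.017]
force: [0.5, -0.2, -0.1]
finger_gap: 0.0855
grasp_force: 0.0
```

```bash
python3 -c "
from go import *
to(.8,20,(.4735,-.2725,.008))"
```

```text
t 5.3833 pos [ 0.474  -0.2727  0.0094] f [ 0.5 -0.2 -0.1] gap 0.0855 q [ 0.56  0.7  -0.26  1.78  0.33  1.03 -1.45]
shift cm [-0.05  0.02 -0.14] rot [ 0.0009  0.0011 -0.0031] 0.003
```

Request:
send_rows --commands "1 0 0 -0.2 0 0 0;-1 0 0 0 0 0 0;-1 0 0 0 0 0 0;-1 0 0 0 0 0 0;-1 0 0 0 0 0 0;-1 0 0 0 0 0 0;-1 0 0 0 0 0 0;-1 0 0 0 0 0 0;-1 0 0 0 0 0 0;-1 0 0 0 0 0 0;-1 0 0 0 0 0 0;-1 0 0 0 0 0 0;-1 0 0 0 0 0 0" --grip_force 60

```text
time_s: 6.47
position: [0.4734, -0.2726, 0.0067]
orientation: [3.141, 0.349, 0.017]
force: [0.5, 0.4, 5.5]
finger_gap: 0.0237
grasp_force: 61.8
```

```bash
python3 -c "
from go import *
to(13.6,-20,(.572,.185,.25))"
```

```text
t 6.4667 pos [ 0.4734 -0.2726  0.0067] f [0.5 0.4 5.5] gap 0.0237 q [ 0.56  0.71 -0.26  1.78  0.33  1.03 -1.45]
shift cm [ 9.86 45.76 24.33] rot [ 0.089  -0.6941  0.2116] 0.731
```

Request:
send_rows --commands "-1 0 0 1 0 0 0;-1 0 0 2 0 0 0;-1 0 0 3 0 0 0;-1 0 0 3 0 0 0;-1 0 0 3 0 0 0;-1 0 1 3 0 0 0;-1 0.4 2 3 0 0 0;-1 0.6 3 3 0 0 0;-1 0.7 3 3 0.0089 -0.0694 0.0212;-1 0.7 3 0.3 0.0089 -0.0694 0.0212;-1 0.7 3 0 0.0089 -0.0694 0.0212;-1 0.7 3 0 0.0089 -0.0694 0.0212;-1 0.7 3 0 0.0089 -0.0694 0.0212;-1 0.7 3 0 0.0089 -0.0694 0.0212;-1 0.7 3 0 0.0089 -0.0694 0.0212;-1 0.7 3 0 0.0089 -0.0694 0.0212;-1 0.7 3 0 0.0089 -0.0694 0.0212;-1 0.7 3 0 0.0089 -0.0694 0.0212;-1 0.7 3 0 0 0 0;-1 0.7 3 0 0 0 0"

```text
time_s: 8.13
position: [0.5646, 0.1454, 0.2465]
orientation: [3.139, -0.345, 0.238]
force: [0.7, -0.8, -2.0]
finger_gap: 0.0239
grasp_force: 61.0
```

```bash
python3 -c "
from go import *
to(13.6,-20,(.572,.185,.25))"
```

```text
t 8.1333 pos [0.5646 0.1454 0.2465] f [ 0.7 -0.8 -2. ] gap 0.0239 q [ 0.16  0.2  -0.57  1.96  0.25  0.69 -1.89]
shift cm [0.74 3.96 0.35] rot [ 0.0028 -0.0031  0.0005] 0.004
```

Request:
send_rows --commands "-1 0.2 2 0 0.0103 -0.0424 0;-1 0.2 1.9 0 0.0103 -0.0424 0;-1 0 0 -2 0 0 0;-1 0 0 -2 0 0 0;-1 0 0 -2 0 0 0;-1 0 0 -2 0 0 0;-1 0 0 -2 0 0 0;-1 0 0 -1.5 0 0 0;-1 0 0 0 0 0 0;-1 0 0 0 0 0 0"

```text
time_s: 8.97
position: [0.5696, 0.1841, 0.1315]
orientation: [3.141, -0.433, 0.238]
force: [0.2, 0.1, -1.9]
finger_gap: 0.0246
grasp_force: 61.0
```

```bash
python3 -c "
from go import *
to(13.6,-25,(.569,.1843,.095))
s=bot.sense(); c=R.from_euler('z',13.6,degrees=True).inv().apply(s['position']-[.572,.185,0]); print(c)
a=grab('scene'); b=grab('side')
cv2.imwrite('pics/p1.png',np.hstack([cv2.resize(a['img'][180:365,345:525],(400,411),interpolation=cv2.INTER_CUBIC),cv2.resize(b['img'][75:220,160:301],(400,411),interpolation=cv2.INTER_CUBIC)]))"
```

```text
t 8.9667 pos [0.5696 0.1841 0.1315] f [ 0.2  0.1 -1.9] gap 0.0246 q [-0.1   0.33 -0.38  2.12  0.65  0.35 -2.34]
shift cm [-0.06  0.02 -3.65] rot [ 0.0017 -0.0033 -0.0007] 0.004
[-0.00256658 -0.00029208  0.13148836]
```

View pics/p1.png

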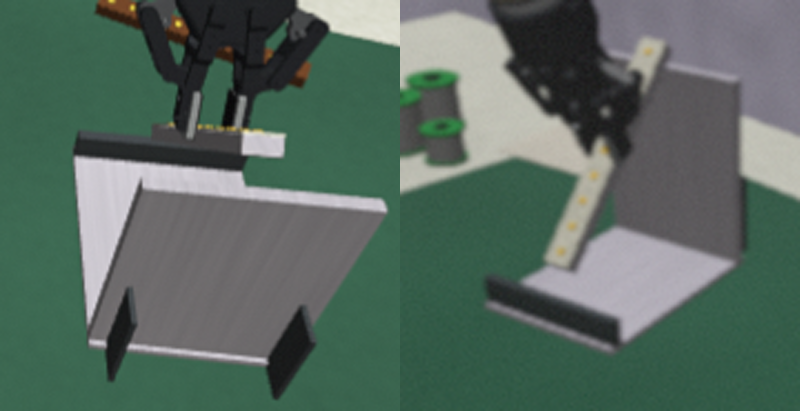

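The bar is held over the stand, with its lit face up and its foot end inside the rail (side crop, lights at about (561,252) up to (649,51)). I'll measure its actual slope in the stand's mid-plane.

```bash
python3 -c "
from go import *
b=grab('side'); Q=R.from_euler('z',13.6,degrees=True).as_matrix(); O=np.array([.572,.185,0])
def pl(px,py,k=2.837):
    o,r=ray(b,160+(px-400)/k,75+py/k); o=Q.T@(o-O); r=Q.T@r; return (o+r*(-o[1]/r[1]))*1000
P=[pl(*p) for p in[(561,252),(605,150),(649,51),(561,267),(655,40)]]
print(np.round(P,1)); e=P[2]-P[0]; print(np.degrees(np.arctan2(e[2],e[0])),np.linalg.norm(e))"
```

```text
[[-74.7   0.   66.5]
 [ -5.3   0.  136.5]
 [ 65.3   0.  205.2]
 [-76.7   0.   52.8]
 [ 74.8   0.  212.6]]
44.74028441245061 197.0205501514082
```

Request:
send_rows --commands "-1 0 0 -1 0 0 0;-1 0 0 -1 0 0 0;-1 0 0 -1 0 0 0;-1 0 0 -0.7 0 0 0;-1 0 0 0 0 0 0;-1 0 0 0 0 0 0"

```text
time_s: 9.62
position: [0.5711, 0.1849, 0.0964]
orientation: [-3.141, -0.437, 0.238]
force: [0.5, 0.8, -1.6]
finger_gap: 0.0242
grasp_force: 61.0
```

```bash
python3 -c "
from go import *
to(13.6,-25,(.567,.1838,.09))"
```

```text
t 9.6167 pos [0.5711 0.1849 0.0964] f [ 0.5  0.8 -1.6] gap 0.0242 q [-0.19  0.38 -0.28  2.14  0.77  0.27 -2.48]
shift cm [-0.41 -0.11 -0.64] rot [-0.0003  0.0005 -0.0005] 0.001
```

Request:
send_rows --commands "-1 -0.2 -0.05 -0.2 0 0 0;-1 -0.2 -0.05 -0.2 0 0 0;-1 0 0 -0.2 0 0 0;-1 0 0 0 0 0 0;-1 0 0 0 0 0 0"

```text
time_s: 10.03
position: [0.5673, 0.1839, 0.0902]
orientation: [-3.141, -0.437, 0.238]
force: [2.0, 0.6, -1.3]
finger_gap: 0.0242
grasp_force: 61.1
```

```bash
python3 -c "
from go import *
to(13.6,-25,(.567,.1838,.089))"
```

```text
t 10.0333 pos [0.5673 0.1839 0.0902] f [ 2.   0.6 -1.3] gap 0.0242 q [-0.21  0.39 -0.26  2.16  0.81  0.25 -2.52]
shift cm [-0.03 -0.01 -0.12] rot [-0.0007  0.0008 -0.0006] 0.001
```

Request:
send_rows --commands "-1 0 0 -0.15 0 0 0;-1 0 0 -0.15 0 0 0;-1 0 0 0 0 0 0;-1 0 0 0 0 0 0"

```text
time_s: 10.37
position: [0.5681, 0.1843, 0.0877]
orientation: [-3.141, -0.439, 0.238]
force: [3.8, 0.5, 4.3]
finger_gap: 0.024
grasp_force: 61.4
```

Request:
send_rows --commands "-1 0.13 0.03 -0.13 -0.0047 0.0194 0;-1 0.13 0.03 -0.13 -0.0047 0.0194 0;-1 0.13 0.03 -0.13 -0.0047 0.0194 0;-1 0.13 0.03 -0.13 -0.0047 0.0194 0;-1 0 0 0 0 0 0;-1 0 0 0 0 0 0"

```text
time_s: 10.87
position: [0.5731, 0.1853, 0.082]
orientation: [-3.14, -0.359, 0.237]
force: [4.1, 1.6, 3.5]
finger_gap: 0.0239
grasp_force: 61.3
```

```bash
python3 -c "
from go import *
to(13.6,-20.3,(.572,.185,.0825))
b=grab('side'); a=grab('scene');cv2.imwrite('pics/p2.png',np.hstack([cv2.resize(a['img'][180:365,345:525],(400,411),interpolation=cv2.INTER_CUBIC),cv2.resize(b['img'][75:220,160:301],(400,411),interpolation=cv2.INTER_CUBIC)]))"
```

```text
t 10.8667 pos [0.5731 0.1853 0.082 ] f [4.1 1.6 3.5] gap 0.0239 q [-0.09  0.44 -0.4   2.09  0.7   0.36 -2.38]
shift cm [-0.11 -0.03  0.05] rot [-0.0024  0.004  -0.0004] 0.005
```

View pics/p2.png

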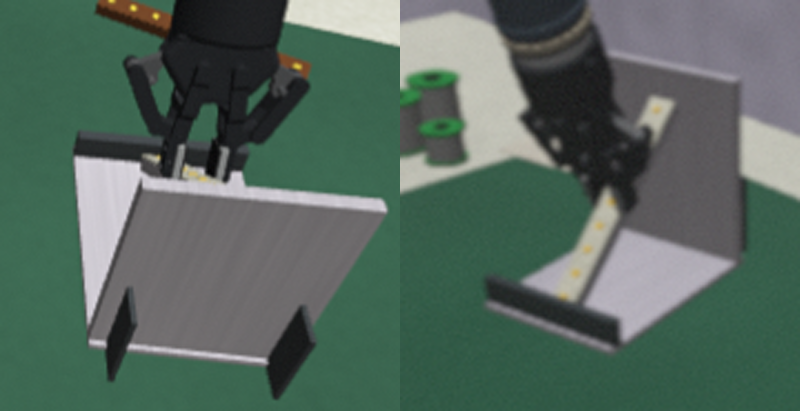

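The foot is behind the rail and the top is at the wall. Releasing and backing off along the tool axis.

Request:
send_rows --commands "-0.3 0 0 0 0 0 0;-0.3 0 0 0 0 0 0;-0.2 0 0 0 0 0 0;-0.1 0 0 0 0 0 0;0 0 0 0 0 0 0;0.3 0 0 0 0 0 0;0.6 0 0 0 0 0 0;1 0 0 0 0 0 0;1 0 0 0 0 0 0;1 0 0 0 0 0 0;1 -0.17 -0.04 0.47 0 0 0;1 -0.34 -0.08 0.94 0 0 0;1 -0.7 -0.16 1.9 0 0 0;1 -0.7 -0.16 1.9 0 0 0;1 -0.7 -0.16 1.9 0 0 0;1 -0.7 -0.16 1.9 0 0 0;1 -0.7 -0.16 1.9 0 0 0;1 0 0 2 0 0 0;1 0 0 0 0 0 0;1 0 0 0 0 0 0"

```text
time_s: 12.63
position: [0.5321, 0.1757, 0.2123]
orientation: [3.141, -0.359, 0.238]
force: [-0.1, -0.8, -1.0]
finger_gap: 0.0855
grasp_force: 0.0
```

```bash
python3 -c "
from go import *
to(13.6,-20.3,(.572,.185,.0825))
b=grab('side'); a=grab('scene');cv2.imwrite('pics/p3.png',np.hstack([cv2.resize(a['img'][180:365,345:525],(400,411),interpolation=cv2.INTER_CUBIC),cv2.resize(b['img'][75:220,160:301],(400,411),interpolation=cv2.INTER_CUBIC)]))"
```

```text
t 12.6333 pos [0.5321 0.1757 0.2123] f [-0.1 -0.8 -1. ] gap 0.0855 q [ 0.14  0.21 -0.64  2.05  0.37  0.6  -2.07]
shift cm [  3.99   0.93 -12.98] rot [-0.0007  0.0048 -0.    ] 0.005
```

View pics/p3.png

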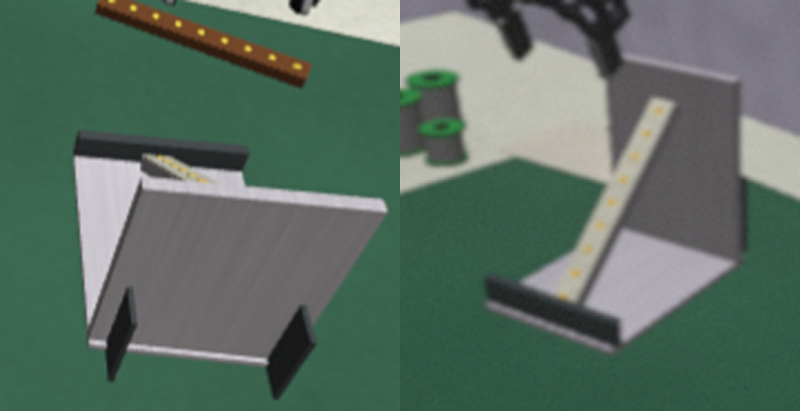

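The bar is leaning on its own with its lights up: the foot light is at side-crop (564,296), the top light at (659,110), and the gripper is clear. A last check of slope and rest, then I'll hand in.

```bash
python3 -c "
from go import *
b=grab('side'); Q=R.from_euler('z',13.6,degrees=True).as_matrix(); O=np.array([.572,.185,0])
def pl(px,py,k=2.837):
    o,r=ray(b,160+(px-400)/k,75+py/k); o=Q.T@(o-O); r=Q.T@r; return (o+r*(-o[1]/r[1]))*1000
P=[pl(*p) for p in[(564,296),(659,110)]]; e=P[1]-P[0]; t=np.arctan2(e[2],e[0])
c=(P[0]+P[1])/2-7.5*np.array([-np.sin(t),0,np.cos(t)])
print(np.degrees(t),np.linalg.norm(e),c.round(1)); ok=abs(np.degrees(t)-40)<4 and abs(c[0])<8 and 74<c[2]<90
print(ok, bot.close_job() if ok else '')"
```

```text
39.13871337689537 196.9178558354674 [ 4.1  0.  80.2]
the job is handed in; nothing more can be done
True None
```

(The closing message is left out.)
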